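# Pin the hoop arm into its bench bracket

## Task

Push the hoop arm fully home into the bench bracket, then pick up the quick-release pin with its side thumb button held in and lower it, gently and without forcing, down through the lined-up holes until the washer under its flange sits flush on the bracket. Let go so that the button springs out and the pin is locked; do not disturb the things lying around.

Things in the scene. Friction and masses are not known exactly. Their poses are not given: they have to be found in the camera images.
- bracket: bench bracket's beech foot board, 130 x 110 x 6 mm, fixed on the table; origin at the centre of its underside, x and y along its sides, z up. On it stands an aluminium fork: two level plates 56 x 50 mm, each with a 14 mm round hole, one above the other: upper plate 56 to 62 mm above the table, lower plate 36 to 42 mm, open space below it.
- fork_nominal (a point): point on the board's axis at the height of the fork's flat top, 62 mm. The fork was bolted down by hand through slots, so its true hole axis (upright) stands anywhere up to 6 mm from here along the board's x and up to 6 mm along its y: unknown, to be found by feel or sight. The fork is rigid in use and parallel to the board.
- hoop_arm (a joint): how far the hoop arm is pulled out of the fork along the board's +y, m: 0 = fully home (shoulder against fork, its 17 mm hole in line with the fork's holes), at most 0.05. A beech tongue 40 mm wide, 12 mm thick, top 55 mm above the table, in between the fork's plates; slides with about 2 N of friction, stays where left. Carries a knob and, beyond it, an empty hoop.
- knob_home (a point): where the middle of the hoop arm's upright round wooden knob stands when the arm is home (axes as the board's; fixed to the board, 95 mm along +y, 75 mm up); now the knob is the joint value farther along +y, and shares the fork's offset of up to 6 mm. Knob 14 mm thick, from 55 to 95 mm above the table. The hoop, 113 mm wide, 48 mm high, is centred 75 mm beyond it.
- pin_grip (a point): quick-release pin, upright, 90 mm long, 0.10 to 0.15 kg: centre of its black handle at the thumb button's height; z up along the pin, y towards the button. Handle 34 mm (x) x 22 mm (y), from 21 mm below to 20 mm above this point. The pin starts standing loosely in the pin block's bore.
- thumb_button (a joint): how far the round steel thumb button (16 mm wide, on the handle's +y face, 6 mm proud) is pressed, m: 0 = sprung out, 0.005 = fully in (1 mm proud), which takes 6 N. Pinching the handle along y presses it; the pin's axis then stands 0.5 mm from the pinch's middle, away from the button. The balls are drawn inside the shank from about 0.004 on, and out at 0.
- lock_pin: the pin; origin on its axis at the underside of the springy rubber washer (3 mm, gives up to 2.5 mm at 4 N/mm) below its steel flange (32 mm wide), 28 mm below pin_grip; this face seats on the fork's top. Shank below it 12 mm thick, 42 mm long, its last 3 mm a short cone to 10 mm. Two locking balls on its +y and -y sides, 27.5 to 32.5 mm below the face, 20 mm across when out.
- pin_block: beech block 64 x 64 mm, 58 mm high, fixed; origin at the centre of its underside. A 23 mm bore, 50 mm deep, in its top, in which the pin stands with its washer on the block's top.
- thimble: bystander: steel thimble, 20 mm wide, 22 tall; origin at its underside's centre, on the table
- wax_cake: bystander: round beeswax cake, 38 mm wide, 13 tall; origin at its underside's centre, on the table
- needle_tube: bystander: glass tube of gold beads, 126 mm long, 17 thick, lying; origin at its underside's centre, on the table
- pin_tin: bystander: flat round tin, 70 mm wide, 23 tall; origin at its underside's centre, on the table
- spool_tall: bystander: thread spool, 28 mm wide, 52 tall, standing; origin at its underside's centre, on the table
- spool_wide: bystander: thread spool, 33 mm wide, 40 tall, standing; origin at its underside's centre, on the table
- bead_disc_near: bystander: flat round bead box, 39 mm wide, 14 tall; origin at its underside's centre, on the table
There are look-alikes about, which are no part of the job. What is shaped like the lock_pin but yellow is not meant.

How it is judged:
By the outcome, as a careful person would: the job done as asked, in the order asked, and still so for the second after the job is handed in, with the robot touching nothing.
It also fails if it takes over 67 s, if anything falls off the work surface, if the arm or the gripper's body presses on something with over 40 N, if the wrist force passes 120 N, or if a joint passes its speed limit or range.

## Robot

A 6-joint arm with a two-finger parallel gripper is mounted at the origin on the work surface; the furniture and walls round the work are solid. World frame = base frame: x ahead of the robot, y to its left, z up, the work surface at z = 0. Lengths are in mm, angles in rad, forces in N, time in s.
With the tool pointing down it reaches from about 350 to 975 mm from the base axis. Payload 7.1 kg.
Tool frame: the origin (TCP) lies at the very end of the fingers, on their centre line; the grasp point (between the pads) lies 19 mm behind it; z points along the fingers, y is the line along which they close (so a half turn about z gives the same grasp; the last joint's range is limited). The gripper opens to 88 mm and grips with 3 to 60 N. Pads are 20 mm wide; open, the fingers measure 115 mm over their backs; the gripper's body (75 mm by 178 mm) begins 61 mm behind the grasp point.
Start: joints at [-1.168, 0.423, 1.63, -0, 1.089, -0.019], TCP at [255.892, -570.196, 222.675] pointing down, gripper open.
Joint ranges: [-3, 3], [-0.9, 2.11], [0.09, 2.58], [-1.31, 4.45], [0.11, 2.69], [-2.54, 2.54]. Speed limits (rad/s): [2.39, 2.39, 3.01, 3.14, 3.14, 3.14].

## Interface

Orientations are given as a rotation vector (axis times angle).
In Python, from workcell import ctrl gives the robot as it stands. The module is installed in compiled form; this text tells all that it offers.
- The arm moves only by the shell command python3 -m inch 'ROWS'. ROWS is JSON, a list of rows, each a list of 7 numbers: the shift along the tool's x, y, z scaled (see below), then the turn, a rotation vector about the tool's x, y, z scaled (see below), then the closure, from -1 (fully open) to 1 (shut). In form: [[tx, ty, tz, wx, wy, wz, hand], ...]. A call has 1 to 10 rows; each row is the pose to reach, as a shift and turn from the pose commanded when the call began, along the tool's axes at that moment; what a row does not reach only later rows make up. The controller multiplies each number of a shift by 0.15 m and each number of a turn by pi/4 rad. A row lasts 1/8 s, in which the tool goes at most 62.5 mm and 10.7 degrees, less where a joint would pass 70% of its speed; a pose out of reach is approached as far as the arm can. A call with a number of a shift or a turn outside -1 to 1 is refused whole. A call with a gripper value outside its range is refused whole. The fingers move at their own pace and stop on an object; the grip force is fixed at half the most. Time passes only in rows, so rows that repeat a pose let the fingers close. It gives the time, the measured TCP pose, the force, the opening and the grip force at its end, in the units of the state.
- ctrl.get_obs(): the state, without advancing time (a new reading comes with each control period).
- ctrl.get_image(name): name is "side" or "top"; returns the picture (400x640x3 uint8, red, green, blue); there is no depth.
- ctrl.camera_params(name): a dict with "vfov" (degrees; the focal length in pixels is half the picture's height over the tangent of half this angle, whatever the lens; pixels are square), "cx", "cy" (the principal point, pixels), "eye" and "attitude" of the camera in the world. Camera axes: x right, y up, looking along -z (the intrinsics and any distortion apply to the point x, -y, -z); pixel columns grow to the right and rows downward; lengths in mm; the calibration is good to about 2 mm. A picture is of the moment at which its call begins. camera_params takes no time and is no camera call.
- ctrl.close_job(): hands the job in; it is judged then, once.
The state is a dict: "t": time; "qpos": joint angles; "qvel": joint speeds; "joint_torque": joint torques, N m; "ee_pos": TCP position; "orientation": TCP orientation; "ft_force": force on the tool from outside, world axes, zero at the start; "moment": the same for the moment, N m; "width": finger opening in mm; "grasp_force": force on a finger pad.
Only numpy, scipy, OpenCV 4.12 (cv2) and the standard library are available. Lean on these libraries where they do the work, as an engineer would, in place of code of your own. Each camera call takes 0.05 s, during which the arm holds its last target. There are 200 camera calls.

## Working session

There is one attempt and no reset: what is moved stays moved. The work goes in short steps, Python scripts to look and compute and a shell command to move; the robot and the scene stay as the last step left them, time stands still between calls to the robot, and variables do not carry over. Pictures are saved under pics/ and viewed, at most 10 in all, crops included, and the job is handed in when it is done.

```bash
ls; mkdir -p pics; python3 - <<'E'
from workcell import ctrl
import cv2
for n in("side","top"):
    print(ctrl.camera_params(n)); cv2.imwrite(f"pics/{n}0.png",ctrl.get_image(n)[:,:,::-1])
o=ctrl.get_obs();print(o)
E
```

```text
pics
{'vfov': 52.821933723170744, 'cx': 320.1677017280222, 'cy': 196.7093084685941, 'eye': array([ 490.4820048 , -905.53224478,  870.39052697]), 'attitude': array([ 0.83517218, -0.02892142, -0.03101381])}
{'vfov': 48.37611573106288, 'cx': 323.9091002203432, 'cy': 202.11381157188205, 'eye': array([ 463.49859286,  -20.10045005, 1242.28246038]), 'attitude': array([ 0.04854719, -0.03492662, -1.56943919])}
{'t': 0.1, 'qpos': array([-1.16796182e+00,  4.23741197e-01,  1.63054775e+00, -7.40869242e-06,
        1.08859977e+00, -1.89870831e-02]), 'qvel': array([ 0.00152284, -0.00027599, -0.00121162,  0.00068002,  0.00077841,
       -0.00017243]), 'joint_torque': array([-2.91846491e-04, -5.45615888e+01, -2.74325573e+01,  6.45791972e-02,
        1.87758211e-02, -1.56798188e-05]), 'ee_pos': array([ 255.73617558, -569.77482397,  222.01979155]), 'orientation': array([-3.07073297e+00, -6.57433498e-01,  3.98292623e-04]), 'ft_force': array([-0.31090856,  0.04832527,  0.06661305]), 'moment': array([-0.03238993,  0.04157787,  0.00290343]), 'grasp_force': 0.0, 'width': 87.70805169605036}
```

View pics/side0.png

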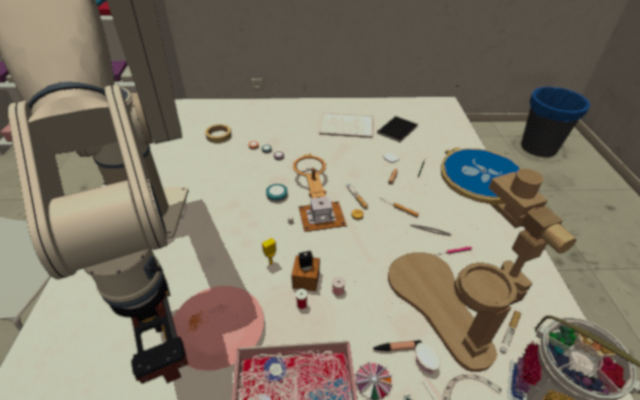

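View pics/top0.png

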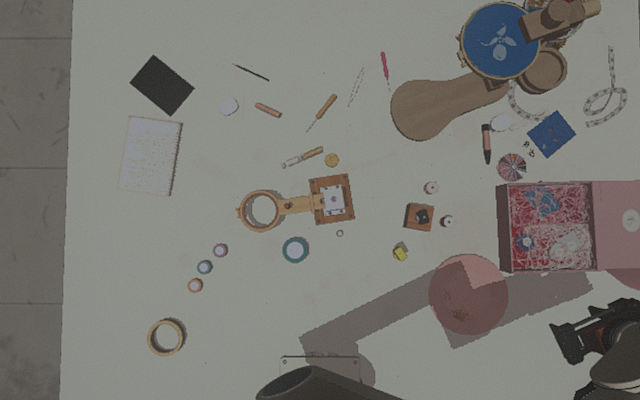

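Candidates for the pin: black handle on the beech block at side (306,260) / top (421,216), and a yellow look-alike at side (269,250) / top (400,251). The black one matches. Next is a close crop of it.

```bash
cat > h.py <<'E'
import numpy as np,cv2
from workcell import ctrl
from scipy.spatial.transform import Rotation as R
def cam(n):
    p=ctrl.camera_params(n); f=200/np.tan(np.radians(p['vfov'])/2)
    return f,p['cx'],p['cy'],np.array(p['eye']),R.from_rotvec(p['attitude']).as_matrix()
def ray(n,u,v):
    f,cx,cy,e,A=cam(n); return e,A@np.array([(u-cx)/f,-(v-cy)/f,-1])
def onz(n,u,v,z):
    e,d=ray(n,u,v); return e+d*(z-e[2])/d[2]
def proj(n,P):
    f,cx,cy,e,A=cam(n); c=A.T@(np.array(P,float)-e); return cx-f*c[0]/c[2],cy+f*c[1]/c[2]
def tri(us,ut):
    M=[];b=[]
    for n,u in(("side",us),("top",ut)):
        e,d=ray(n,*u); d/=np.linalg.norm(d); Q=np.eye(3)-np.outer(d,d); M.append(Q);b.append(Q@e)
    return np.linalg.lstsq(np.vstack(M),np.hstack(b),rcond=None)[0]
def crop(img,x,y,w,h,s): return cv2.resize(img[y:y+h,x:x+w],None,fx=s,fy=s,interpolation=cv2.INTER_CUBIC)
E
python3 - <<'E'
from h import *
s=cv2.imread("pics/side0.png");t=cv2.imread("pics/top0.png")
# mosaic: side pin, top pin / side bracket, top bracket
a=crop(s,276,235,66,48,6);b=crop(t,390,180,66,48,6)
c=crop(s,280,150,66,48*2-18,6)[:,:];d=crop(t,300,165,66,78,6)
m=np.vstack([np.hstack([a,b]),np.hstack([c,d])])[:600]
cv2.imwrite("pics/m0.png",cv2.convertScaleAbs(m,alpha=1.3,beta=15))
E
```

```text
(no output)
```

View pics/m0.png

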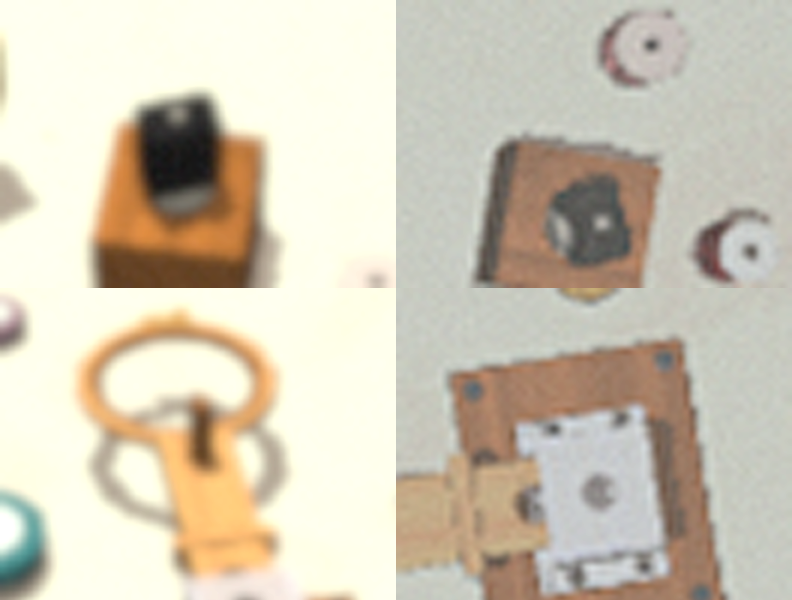

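The crop shows the black-handled pin standing in the block (its front face in the side view has no button, so the button faces roughly +y). The fork's plate hole is at about top (334,198.7). Now I'll measure.

```bash
python3 - <<'E'
from h import *
im={n:np.mean([ctrl.get_image(n) for _ in range(4)],0)[:,:,::-1] for n in("side","top")}
for n in im: np.save(f"{n}.npy",im[n].astype(np.float32)); print(n)
t=im["top"];s=im["side"]
def comp(n,x,y,w,h,f,sc=4):
    c=cv2.resize(im[n][y:y+h,x:x+w].astype(np.float32),None,fx=sc,fy=sc,interpolation=cv2.INTER_CUBIC)
    m=f(c).astype(np.uint8); k,l,st,ce=cv2.connectedComponentsWithStats(m)
    i=1+np.argmax(st[1:,4]); mm=(l==i).astype(np.uint8)
    cs,_=cv2.findContours(mm,0,1); r=cv2.minAreaRect(max(cs,key=cv2.contourArea))
    B=(cv2.boxPoints(r)+.5)/sc-.5+[x,y]; return (ce[i]+.5)/sc-.5+[x,y],B,st[i,4]/sc**2
dark=lambda c:c.max(2)<75
for n,w in(("top",(400,195,45,45)),("side",(288,240,40,45))):
    c,B,a=comp(n,*w,dark); print(n,"handle c",c.round(1),"area",a); print(B.round(1).tolist()); print([onz(n,*b,96 if n=='side' else 106).round(0).tolist() for b in B])
wood=lambda c:(c[:,:,2]-c[:,:,0]>25)&(c[:,:,2]<210)
for w in((395,190,50,50),(300,165,66,66)):
    c,B,a=comp("top",*w,wood); z=58 if w[0]==395 else 6
    P=np.array([onz("top",*b,z) for b in B]);print("wood",B.round(1).tolist(),P.round(1).tolist(),P.mean(0).round(1), np.linalg.norm(np.diff(P,axis=0),axis=1).round(1))
# fork plate
c,B,a=comp("top",305,170,60,60,lambda c:(c.min(2)>130)&(c[:,:,2]-c[:,:,0]<25)|False)
print("plate",B.round(1).tolist(),a)
v=np.vstack([crop(t.astype(np.float32),395,190,66,44,6),crop(t.astype(np.float32),315,178,66,44,6)])
v2=np.vstack([crop(s.astype(np.float32),276,235,66,44,6),crop(s.astype(np.float32),290,185,66,44,6)])
cv2.imwrite("pics/m1.png",np.clip(np.hstack([v,v2])*1.3+15,0,255))
E
```

```text
side
top
top handle c [422.5 216.4] area 128.0
[[414.7, 211.4], [425.6, 208.0], [429.9, 221.5], [418.9, 224.9]]
[[500.0, -242.0, 106.0], [509.0, -269.0, 106.0], [475.0, -280.0, 106.0], [466.0, -252.0, 106.0]]
side handle c [305.4 260.5] area 198.3125
[[297.9, 252.4], [311.4, 251.0], [313.4, 269.9], [299.9, 271.3]]
[[471.0, -255.0, 96.0], [504.0, -251.0, 96.0], [508.0, -310.0, 96.0], [476.0, -313.0, 96.0]]
wood [[405.5, 226.9], [409.9, 202.7], [434.2, 207.2], [429.8, 231.3]] [[460.9, -226.1, 58.0], [525.0, -238.3, 58.0], [513.3, -302.7, 58.0], [449.2, -290.3, 58.0]] [ 487.1 -264.4   58. ] [65.3 65.4 65.2]
wood [[294.8, 180.9], [347.2, 172.6], [354.5, 218.5], [302.0, 226.8]] [[588.4, 72.0, 6.0], [611.6, -74.3, 6.0], [483.8, -94.1, 6.0], [460.7, 51.3, 6.0]] [536.1 -11.3   6. ] [148.1 129.4 147.3]
plate [[304.6, 169.6], [364.4, 169.6], [364.4, 229.4], [304.6, 229.4]] 1514.125[ WARN:0@12.908] global loadsave.cpp:1063 imwrite_ Unsupported depth image for selected encoder is fallbacked to CV_8U.
```

View pics/m1.png

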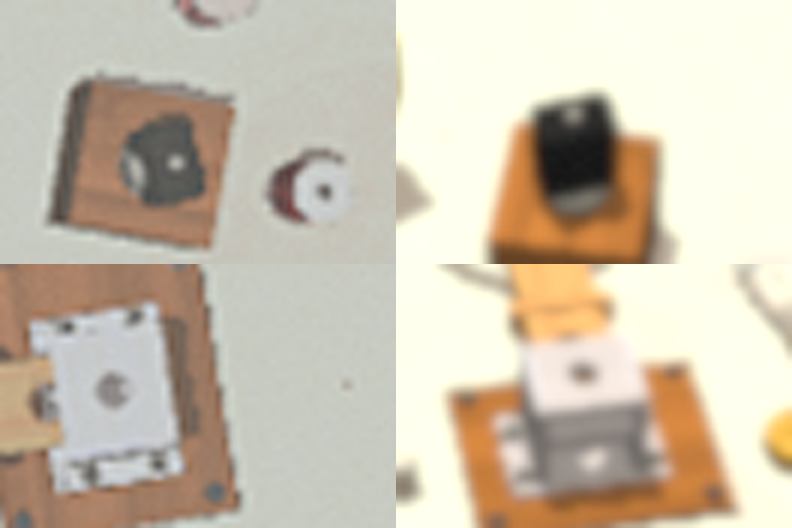

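Both top views agree: handle dot at (424.2,217.1), button side at left, fork hole at about (333.5,198.8), wide clear space around them. Next I'll triangulate.

```bash
python3 - <<'E'
from h import *
t=np.load("top.npy").astype(float);s=np.load("side.npy").astype(float)
def blob(im,u,v,r,sign):
    g=im.mean(2);y,x=np.mgrid[-r:r+1,-r:r+1];u0,v0=u,v
    for _ in range(5):
        X=np.clip(np.round(u0).astype(int)+x,0,639);Y=np.round(v0).astype(int)+y
        w=sign*g[Y,X]; w=np.clip(w-np.percentile(w,45),0,None)*((X-u0)**2+(Y-v0)**2<=r*r)
        u0,v0=(w*X).sum()/w.sum(),(w*Y).sum()/w.sum()
    return u0,v0
hs=blob(s,321,203,4,-1);ht=blob(t,333.6,198.8,4,-1)
print("hole",hs,ht,tri(hs,ht).round(1),onz("side",*hs,62).round(1),onz("top",*ht,62).round(1))
ds=blob(s,305.5,254.2,2,1);dt=blob(t,424.3,217.1,2,1)
print("dot",ds,dt,tri(ds,dt).round(1),onz("side",*ds,106).round(1),onz("top",*dt,106).round(1))
c=np.array([539.3,-29.8]);y=np.radians(8.8);Y=np.array([-np.sin(y),np.cos(y)])
for j in(0,.02,.03,.04,.05):
    P=np.r_[c+Y*(95+j*1000),95]; print(j,P.round(0),np.round(proj("side",P),1),np.round(proj("top",P),1))
print("expected nominal hole px",proj("top",np.r_[c,62]),proj("side",np.r_[c,62]))
f=lambda a:a.astype(np.float32)
v=np.hstack([crop(f(t),235,175,100,60,4),crop(f(s),275,145,80,60,4)])
cv2.imwrite("pics/m2.png",np.clip(v*1.2+10,0,255).astype(np.uint8))
E
```

```text
hole (np.float64(320.767537826685), np.float64(202.69096744612563)) (np.float64(333.2106178628148), np.float64(198.57657112606822)) [536.5 -34.6  57.8] [536.9 -39.   62. ] [535.7 -34.5  62. ]
dot (np.float64(304.63990285546066), np.float64(250.27678834265527)) (np.float64(423.8854224185533), np.float64(216.64522363335175)) [ 487.3 -263.3  113.2] [ 487.7 -257.1  106. ] [ 487.1 -264.8  106. ]
0 [525.  64.  95.] [315.6 172.1] [295.2 202. ]
0.02 [522.  84.  95.] [314.5 168.1] [287.5 203.2]
0.03 [520.  94.  95.] [313.9 166.2] [283.7 203.8]
0.04 [519. 104.  95.] [313.3 164.3] [279.9 204.4]
0.05 [517. 113.  95.] [312.8 162.4] [276.  204.9]
expected nominal hole px (np.float64(331.4360281829298), np.float64(197.2255217128996)) (np.float64(321.4588057972902), np.float64(200.56149417873397))
```

View pics/m2.png

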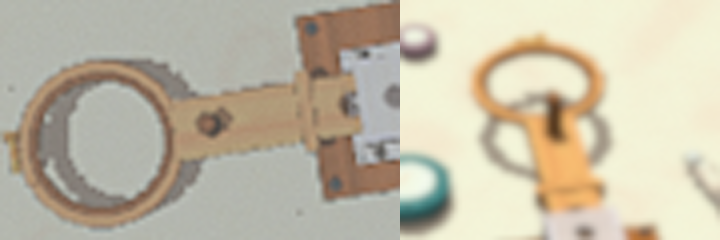

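```bash
cat >> h.py <<'E'
def plan(x,y,z,yaw):  # yaw of tool y, deg, tool down
    o=ctrl.get_obs();A=R.from_rotvec(o['orientation']);p=o['ee_pos']
    best=None
    for yw in(yaw,yaw+180):
        c,s=np.cos(np.radians(yw)),np.sin(np.radians(yw))
        T=R.from_matrix(np.array([[-s,c,0],[c,s,0],[0,0,-1]]).T)
        w=(A.inv()*T).as_rotvec()
        if best is None or np.linalg.norm(w)<np.linalg.norm(best): best=w
    d=A.inv().apply(np.array([x,y,z])-p)
    print("t",round(o['t'],2),"pos",p.round(1),"F",o['ft_force'].round(1),"w",round(o['width'],1),"gf",round(o['grasp_force'],1),"q",o['qpos'].round(2))
    print("row",(d/150).round(3).tolist(),(best/(np.pi/4)).round(3).tolist(),"mm",d.round(1),"deg",np.degrees(best).round(1))
E
python3 - <<'E'
from h import *
k=onz("top",286.9,205.4,95);print(k)
plan(516.3,85.5,220,8.8)
E
```

```text
[515.96747424  85.40891922  95.        ]
t 0.5 pos [ 255.9 -570.2  222.7] F [ 0.5 -0.5 -0. ] w 87.7 gf 0.0 q [-1.17  0.42  1.63 -0.    1.09 -0.02]
row [3.374, -3.277, 0.018] [-0.0, 0.0, -1.659] mm [ 506.  -491.6    2.7] deg [ -0.    0.  -74.6]
```

```bash
for i in 1 2 3; do python3 -m inch '[[0.33,-0.32,0,0,0,0,-1],[0.67,-0.64,0,0,0,0,-1],[1,-0.97,0,0,0,0,-1],[1,-0.97,0,0,0,0,-1]]'; done; python3 -m inch '[[0,0,0,0,0,-0.24,-1],[0,0,0,0,0,-0.48,-1],[0,0,0,0,0,-0.72,-1],[0,0,0,0,0,-0.9,-1],[0,0,0,0,0,-0.9,-1]]'; python3 -c "
from h import *
plan(516,85.4,220,8.8)"
```

```text
t: 1.0
ee_pos: [333.7, -373.3, 222.8]
orientation: [-3.071, -0.661, 0.0]
ft_force: [0.7, 0.0, 0.4]
width: 87.5
grasp_force: 0.0
t: 1.5
ee_pos: [411.5, -179.9, 223.0]
orientation: [3.071, 0.662, 0.001]
ft_force: [-1.1, -0.1, -0.4]
width: 88.1
grasp_force: 0.0
t: 2.0
ee_pos: [489.4, 14.7, 223.0]
orientation: [3.071, 0.662, 0.002]
ft_force: [0.3, -0.9, 0.1]
width: 87.7
grasp_force: 0.0
t: 2.62
ee_pos: [488.3, 11.9, 222.8]
orientation: [2.656, 1.678, 0.001]
ft_force: [-0.3, -0.2, -0.6]
width: 87.5
grasp_force: 0.0
t 2.62 pos [488.3  11.9 222.8] F [-0.3 -0.2 -0.6] w 87.5 gf 0.0 q [ 0.    0.22  1.93 -0.    0.99  0.44]
row [0.522, -0.044, 0.019] [0.001, 0.0, -0.761] mm [78.3 -6.6  2.8] deg [  0.    0.  -34.2]
```

```bash
python3 -m inch '[[0.26,-0.02,0,0,0,-0.24,-1],[0.52,-0.044,0,0,0,-0.48,-1],[0.52,-0.044,0,0,0,-0.76,-1],[0.52,-0.044,0,0,0,-0.76,-1],[0.52,-0.044,0,0,0,-0.76,-1]]'; python3 -c "
from h import *
plan(516,85.4,64,8.8)"
```

```text
t: 3.25
ee_pos: [515.2, 85.2, 222.7]
orientation: [2.049, 2.382, -0.0]
ft_force: [-0.8, 0.6, -0.4]
width: 87.9
grasp_force: 0.0
t 3.25 pos [515.2  85.2 222.7] F [-0.8  0.6 -0.4] w 87.9 gf 0.0 q [ 0.14  0.27  1.86 -0.    1.01 -0.01]
row [0.001, 0.006, 1.058] [-0.0, 0.0, -0.005] mm [1.000e-01 8.000e-01 1.587e+02] deg [-0.   0.  -0.2]
```

```bash
python3 -m inch '[[0,0.005,0.3,0,0,0,-1],[0,0.005,0.6,0,0,0,-1],[0,0.005,0.8,0,0,0,-1],[0,0.005,0.95,0,0,0,-1],[0,0.005,0.99,0,0,0,-1],[0,0.005,0.99,0,0,0,-1]]';  python3 -m inch '[[0,0,0,0,0,0,0.3],[0,0,0,0,0,0,0.45],[0,0,0,0,0,0,0.5],[0,0,0,0,0,0,0.55],[0,0,0,0,0,0,0.6],[0,0,0,0,0,0,0.6]]'
```

```text
t: 4.0
ee_pos: [516.0, 85.4, 74.4]
orientation: [-2.045, -2.384, 0.0]
ft_force: [0.1, 0.1, 0.7]
width: 87.5
grasp_force: 0.0
t: 4.75
ee_pos: [515.9, 85.7, 74.2]
orientation: [-2.043, -2.386, 0.0]
ft_force: [-0.5, 1.0, 0.3]
width: 31.2
grasp_force: 0.0
```

```bash
python3 -m inch '[[0,0,0,0,0,0,0.65],[0,0,0,0,0,0,0.7],[0,0,0,0,0,0,0.75],[0,0,0,0,0,0,0.75]]'; python3 -c "
from h import *
plan(516,85.4,72,8.8)
cv2.imwrite('pics/k.png',np.hstack([crop(ctrl.get_image('top')[:,:,::-1],240,170,100,60,4),crop(ctrl.get_image('side')[:,:,::-1],265,130,90,60,4)]))"
```

```text
t: 5.25
ee_pos: [516.4, 85.8, 74.3]
orientation: [2.043, 2.386, 0.001]
ft_force: [2.7, -0.3, -1.7]
width: 13.0
grasp_force: 30.0
t 5.25 pos [516.4  85.8  74.3] F [ 2.7 -0.3 -1.7] w 13.0 gf 30.0 q [ 0.14  0.5   1.94 -0.    0.7  -0.01]
row [-0.002, -0.003, 0.015] [0.001, 0.0, 0.002] mm [-0.3 -0.4  2.3] deg [0.1 0.  0.1]
```

```bash
python3 -m inch '[[-0.04,0,0,0,0,0,0.75],[-0.08,0,0,0,0,0,0.75],[-0.11,0,0,0,0,0,0.75],[-0.14,0,0,0,0,0,0.75],[-0.14,0,0,0,0,0,0.75]]'; for i in 1 2 3; do python3 -m inch '[[-0.007,0,0,0,0,0,0.75],[-0.01,0,0,0,0,0,0.75]]' | grep -E 'pos|force|width'; done
```

```text
t: 5.98
ee_pos: [519.6, 64.4, 74.2]
orientation: [2.043, 2.386, 0.0]
ft_force: [4.6, -1.1, -1.3]
width: 13.1
grasp_force: 30.0
ee_pos: [519.7, 63.6, 74.3]
ft_force: [4.2, 1.2, -0.1]
width: 13.2
grasp_force: 30.0
ee_pos: [519.9, 62.1, 74.3]
ft_force: [3.8, 1.1, -0.7]
width: 13.1
grasp_force: 30.0
ee_pos: [520.1, 60.6, 74.3]
ft_force: [4.7, 2.4, 0.9]
width: 13.6
grasp_force: 30.0
```

```bash
for i in 1 2 3; do python3 -m inch '[[-0.007,0.002,0,0,0,0,0.75],[-0.01,0.002,0,0,0,0,0.75]]' | grep -E 'pos|ft_force'; done
```

```text
ee_pos: [520.4, 59.1, 74.2]
ft_force: [4.9, 2.6, 0.4]
ee_pos: [520.8, 57.6, 74.2]
ft_force: [3.7, 0.6, 0.7]
ee_pos: [521.1, 56.6, 74.3]
ft_force: [2.2, 7.4, 4.7]
```

```bash
for i in 1 2; do python3 -m inch '[[-0.007,0.001,0,0,0,0,0.75],[-0.01,0.001,0,0,0,0,0.75],[-0.01,0.001,0,0,0,0,0.75]]' | grep -E 'pos|ft_force'; done; python3 - <<'E'
from h import *
n=np.mean([ctrl.get_image("top") for _ in range(3)],0).astype(np.float32)[:,:,::-1]
m=np.mean([ctrl.get_image("side") for _ in range(3)],0).astype(np.float32)[:,:,::-1]
cv2.imwrite("pics/push.png",np.clip(np.hstack([crop(n,280,165,80,70,5),crop(m,280,150,80,70,5)])*1.3+10,0,255).astype(np.uint8))
print(ctrl.get_obs()['ee_pos'],ctrl.get_obs()['ft_force'])
E
```

```text
ee_pos: [521.2, 56.3, 74.4]
ft_force: [0.8, 12.7, 6.8]
ee_pos: [521.3, 56.0, 74.6]
ft_force: [-1.8, 20.3, 8.5]
[521.29697082  55.99497341  74.63974556] [-0.9557246  19.61398669  9.0764038 ]
```

View pics/push.png

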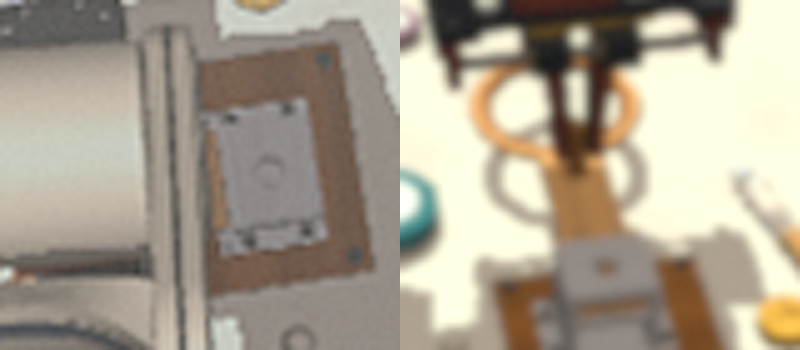

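Top view: the shoulder is against the fork, with the hole at about (333.2,199). Pushing the arm stalled at 20 N, so it is home. I'll relax, release and rise.

```bash
python3 -m inch '[[0.01,0,0,0,0,0,0.75],[0.01,0,0,0,0,0,0.3],[0.01,0,0,0,0,0,0],[0.01,0,0,0,0,0,0]]'; python3 -m inch '[[0,0,-0.25,0,0,0,0],[0,0,-0.6,0,0,0,-0.2],[0,0,-0.9,0,0,0,-0.2],[0,0,-0.9,0,0,0,-0.2]]';python3 -c "
from h import *
plan(487.1,-264.6,200,101)"
```

```text
t: 9.02
ee_pos: [521.2, 54.3, 73.8]
orientation: [-2.043, -2.385, 0.002]
ft_force: [-0.4, -0.4, -0.2]
width: 39.9
grasp_force: 0.0
t: 9.52
ee_pos: [524.0, 54.7, 212.5]
orientation: [2.04, 2.383, 0.007]
ft_force: [0.6, 0.7, -0.0]
width: 52.6
grasp_force: 0.0
t 9.53 pos [524.   54.7 212.5] F [ 0.6  0.7 -0. ] w 52.6 gf 0.0 q [ 0.08  0.29  1.86 -0.    0.99 -0.07]
row [-2.065, -0.571, 0.081] [0.007, -0.006, 1.952] mm [-309.8  -85.6   12.2] deg [ 0.3 -0.3 87.8]
```

```bash
python3 -m inch '[[-0.35,-0.1,0,0,0,0,-0.2],[-0.7,-0.2,0,0,0,0,-0.2],[-1,-0.28,0,0,0,0,-0.2],[-1,-0.28,0,0,0,0,-0.2]]' >/dev/null; python3 -m inch '[[-0.35,-0.1,0,0,0,0.23,-0.2],[-0.7,-0.2,0,0,0,0.46,-0.2],[-1,-0.28,0,0,0,0.69,-0.2],[-1,-0.28,0,0,0,0.92,-0.2],[-1,-0.28,0,0,0,1,-0.2],[-1,-0.28,0,0,0,1,-0.2]]' >/dev/null;python3 -c "
from h import *
plan(487.1,-264.6,200,101)"
```

```text
t 10.78 pos [ 484.9 -253.6  208.1] F [ 0.1 -0.2  0.2] w 52.5 gf 0.0 q [-0.5   0.33  1.81  0.    1.    0.13]
row [-0.051, 0.055, 0.054] [-0.003, 0.001, 0.954] mm [-7.6  8.3  8.1] deg [-0.1  0.  42.9]
```

```bash
python3 -m inch '[[-0.05,0.055,0.05,0,0,0.23,-0.2],[-0.05,0.055,0.05,0,0,0.46,-0.2],[-0.05,0.055,0.05,0,0,0.69,-0.2],[-0.05,0.055,0.05,0,0,0.95,-0.2],[-0.05,0.055,0.05,0,0,0.95,-0.2],[-0.05,0.055,0.05,0,0,0.95,-0.2]]' >/dev/null;python3 - <<'E'
from h import *
plan(487.1,-264.6,68,101)
m=np.mean([ctrl.get_image("side") for _ in range(3)],0).astype(np.float32)[:,:,::-1]
np.save("sidehome.npy",m)
# top view of hole now
t=np.mean([ctrl.get_image("top") for _ in range(4)],0).astype(np.float32)[:,:,::-1];np.save("tophome.npy",t)
cv2.imwrite("pics/pre.png",np.clip(np.hstack([crop(t,300,170,65,65,6),crop(m,280,210,65,65,6)])*1.3+10,0,255).astype(np.uint8))
E
```

```text
t 11.53 pos [ 487.4 -265.   201.4] F [-0.  -0.4  0.3] w 52.4 gf 0.0 q [-0.52  0.35  1.8   0.    0.99  0.85]
row [-0.001, -0.003, 0.889] [-0.001, 0.001, 0.008] mm [ -0.2  -0.4 133.4] deg [-0.   0.   0.4]
```

View pics/pre.png

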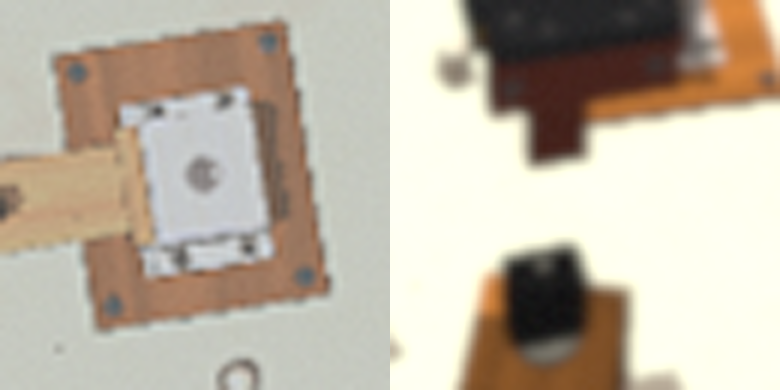

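Top view: shoulder flush on the fork, hole at (333.6,198.6). Side view: the fingers' edge is parallel to the handle's top edge, so yaw fits. Descending.

```bash
python3 -m inch '[[0,0,0.3,0,0,0.01,-0.2],[0,0,0.6,0,0,0.01,-0.2],[0,0,0.8,0,0,0.01,-0.2],[0,0,0.87,0,0,0.01,-0.2],[0,-0.003,0.885,0,0,0.01,-0.2],[0,-0.003,0.885,0,0,0.01,-0.2]]';  python3 -m inch '[[0,0,0,0,0,0,0.2],[0,0,0,0,0,0,0.28],[0,0,0,0,0,0,0.34],[0,0,0,0,0,0,0.38],[0,0,0,0,0,0,0.42],[0,0,0,0,0,0,0.46],[0,0,0,0,0,0,0.5],[0,0,0,0,0,0,0.55],[0,0,0,0,0,0,0.55]]'
```

```text
t: 12.62
ee_pos: [488.0, -265.5, 70.0]
orientation: [3.127, 0.292, 0.002]
ft_force: [0.5, 0.6, 0.7]
width: 52.4
grasp_force: 0.0
t: 13.75
ee_pos: [487.5, -265.3, 69.0]
orientation: [3.128, 0.292, 0.001]
ft_force: [0.0, -1.8, 2.9]
width: 22.2
grasp_force: 29.9
```

```bash
python3 -m inch '[[0,0,-0.08,0,0,0,0.6],[0,0,-0.2,0,0,0,0.6],[0,0,-0.35,0,0,0,0.6],[0,0,-0.5,0,0,0,0.6],[0,0,-0.6,0,0,0,0.6],[0,0,-0.6,0,0,0,0.6]]'; python3 - <<'E'
from h import *
t=np.load("tophome.npy")
h=onz("top",333.6,198.6,62);print(h, onz("top",331.7,198.9,6))
plan(h[0],h[1],130,90)
m=np.mean([ctrl.get_image("side") for _ in range(3)],0).astype(np.float32)[:,:,::-1]
cv2.imwrite("pics/held.png",np.clip(crop(m,250,170,110,90,5)*1.2+10,0,255).astype(np.uint8))
E
```

```text
t: 14.5
ee_pos: [488.0, -265.4, 160.5]
orientation: [3.127, 0.292, 0.004]
ft_force: [0.2, -0.1, -1.2]
width: 22.0
grasp_force: 29.9
[535.64676169 -35.54612432  62.        ] [538.23063414 -30.99556164   6.        ]
t 14.5 pos [ 488.  -265.4  160.5] F [ 0.2 -0.1 -1.2] w 22.0 gf 29.9 q [-0.52  0.4   1.83  0.    0.9   0.87]
row [0.595, -1.447, 0.202] [0.002, -0.003, 0.237] mm [  89.3 -217.1   30.3] deg [ 0.1 -0.1 10.7]
```

View pics/held.png

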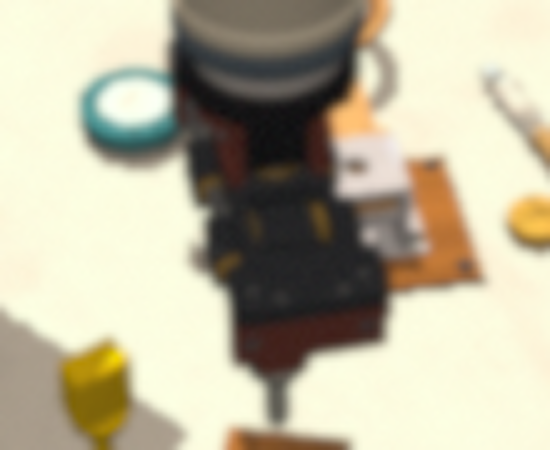

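Pin held, its shank visible at side (305.5,245–254), tip at about (305.6,254). Moving over the hole.

```bash
python3 -m inch '[[0.2,-0.33,0,0,0,0,0.6],[0.4,-0.66,0,0,0,0,0.6],[0.595,-1,0,0,0,0,0.6],[0.595,-1,0,0,0,0,0.6]]' >/dev/null; python3 -m inch '[[0,-0.25,0.05,0,0,0,0.6],[0,-0.447,0.15,0,0,0,0.6],[0,-0.447,0.25,0,0,0,0.6],[0,-0.447,0.25,0,0,0,0.6],[0,-0.447,0.25,0,0,0,0.6]]'; python3 - <<'E'
from h import *
plan(535.6,-35.2,123,101)
m=np.mean([ctrl.get_image("side") for _ in range(5)],0).astype(np.float32)[:,:,::-1];np.save("hov.npy",m)
cv2.imwrite("pics/hov.png",np.clip(crop(m,295,165,60,60,10)*1.2+10,0,255).astype(np.uint8))
print(proj("side",[535.6,-35.7,70]),proj("side",[535.6,-35.7,62]))
E
```

```text
t: 15.78
ee_pos: [535.2, -36.4, 121.4]
orientation: [3.128, 0.29, 0.0]
ft_force: [0.3, -0.7, -1.8]
width: 22.3
grasp_force: 29.9
t 15.78 pos [535.2 -36.4 121.4] F [ 0.3 -0.7 -1.8] w 22.3 gf 29.9 q [-0.09  0.44  1.89 -0.    0.81  1.3 ]
row [0.004, -0.008, -0.01] [0.0, -0.0, -0.009] mm [ 0.6 -1.1 -1.6] deg [ 0.  -0.  -0.4]
(np.float64(320.32580287258975), np.float64(199.94125773514975)) (np.float64(320.28861440576), np.float64(201.93734998558494))
```

View pics/hov.png

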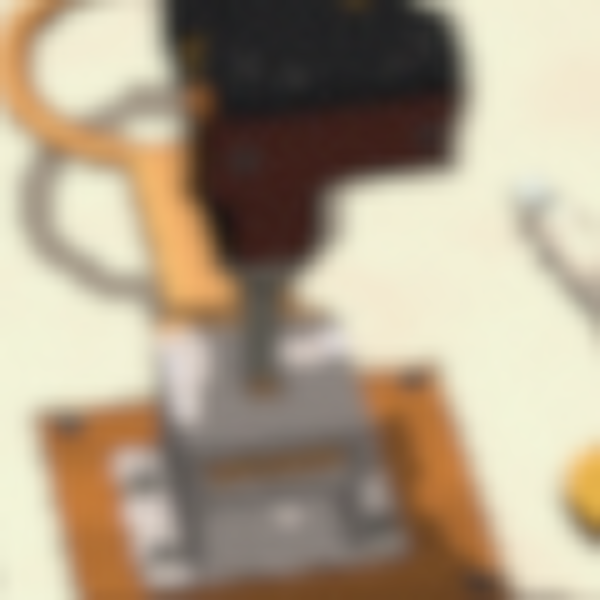

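Pin tip sits almost over the hole: shank at column about 320.9, hole's visible rim at about (321,202.8). Quick sub-pixel check.

```bash
python3 - <<'E'
from h import *
m=np.load("hov.npy");g=m.mean(2)
print("shank rows");print(g[192:208,314:329].round(0).astype(int))
print("red-blue");print((m[:,:,2]-m[:,:,0])[198:208,314:329].round(0).astype(int))
P=np.array([535.2,-36.9,0]);
for z in(68.4,85): print(proj("side",P+[0,0,z]))
E
```

```text
shank rows
[[136 127 110  89  68  57  56  58  60  69  94 128 157 174 181]
 [137 133 125 108  85  66  57  57  62  79 114 149 172 180 183]
 [130 126 122 110  90  69  60  58  64  82 116 148 168 176 180]
 [110 106 104  97  84  71  64  62  66  80 103 129 145 158 171]
 [ 95  89  88  87  81  71  65  64  69  80  95 109 120 134 155]
 [109  96  91  89  83  73  65  64  71  85  97 106 115 131 150]
 [136 116 102  96  88  75  66  67  79  99 114 123 135 150 163]
 [154 134 112  99  89  76  66  69  90 119 139 147 152 159 164]
 [162 143 116 100  90  76  67  70  92 123 143 150 149 145 143]
 [163 143 117 100  89  77  67  69  85 107 124 128 126 120 116]
 [160 139 114 100  90  77  67  68  76  92 104 108 108 105 104]
 [153 129 109 100  92  81  71  70  76  86  97 102 102 102 102]
 [149 122 105 100  97  89  82  81  84  91  98 101 102 102 102]
 [147 120 105 102 101  97  94  94  94  97 100 101 101 101 101]
 [138 116 104 102 101 101 100 100  99 100 100 101 100 100  99]
 [118 108 102 101 101 100  99  99  98  97  97  97  95  95  94]]
red-blue
[[27 24 23 21 19 15 10  9 11 13 14 14 14 12 11]
 [19 16 14 13 11 10  9  8 11 13 14 15 15 11  9]
 [16 15 12 10  9  9  9  9 10 13 15 16 15 12  9]
 [16 15 13 10 10  9 10 12 12 12 13 14 12 11 11]
 [15 14 12 11 10 12 18 20 17 13 12 11 11 10 10]
 [14 13 12 11 12 17 26 30 24 16 12 10 10 10 11]
 [14 12 11 11 12 16 23 26 22 16 11 10 11 10 11]
 [13 12 11 10 11 13 16 16 15 13 11 10 10 11 10]
 [12 12 10 10 10 11 11 11 11 11 10 10 10 11 11]
 [12 11 10 10 10 10 10 10 10 10  9 10 10 10 10]]
(np.float64(320.1983046266796), np.float64(200.62084045822755))
(np.float64(320.27533469042976), np.float64(196.42768887809592))
```

```bash
python3 -m inch '[[0,0,0.01,0,0,0,0.6],[0,0,0.02,0,0,0,0.6],[0,0,0.03,0,0,0,0.6],[0,0,0.035,0,0,0,0.6],[0,0,0.035,0,0,0,0.6]]'|grep -E 'pos|ft_'; for i in 1 2 3 ; do python3 -m inch '[[0,0,0.004,0,0,0,0.6],[0,0,0.006,0,0,0,0.6]]'|grep -E 'pos|ft_'; done
```

```text
ee_pos: [534.8, -35.2, 116.1]
ft_force: [1.0, -0.8, -0.9]
ee_pos: [534.9, -35.2, 115.3]
ft_force: [0.5, -0.3, -1.1]
ee_pos: [534.9, -35.3, 114.4]
ft_force: [0.1, -0.0, -0.5]
ee_pos: [534.9, -35.2, 113.4]
ft_force: [0.6, 0.1, -0.7]
```

```bash
for i in 1 2 3 4; do python3 -m inch '[[0,0,0.004,0,0,0,0.6],[0,0,0.007,0,0,0,0.6]]'|grep -E 'pos|ft_'; done
```

```text
ee_pos: [534.9, -35.3, 112.4]
ft_force: [0.1, -0.0, -1.2]
ee_pos: [534.9, -35.2, 111.3]
ft_force: [-0.6, -0.9, -1.1]
ee_pos: [534.9, -35.3, 110.3]
ft_force: [0.7, -0.4, -1.1]
ee_pos: [534.9, -35.2, 109.3]
ft_force: [1.2, 0.7, -0.9]
```

```bash
for i in 1 2 3 4 5; do python3 -m inch '[[0,0,0.007,0,0,0,0.6],[0,0,0.014,0,0,0,0.6]]'|grep -E 'pos|ft_'; done
```

```text
ee_pos: [534.9, -35.2, 107.1]
ft_force: [0.0, -0.4, -1.5]
ee_pos: [534.9, -35.3, 105.0]
ft_force: [-0.1, -0.3, -1.1]
ee_pos: [534.9, -35.2, 102.9]
ft_force: [0.8, -0.0, -1.0]
ee_pos: [534.9, -35.2, 100.8]
ft_force: [0.9, -0.9, -0.4]
ee_pos: [534.9, -35.2, 98.7]
ft_force: [-0.4, -0.5, -0.8]
```

```bash
for i in 1 2 3 4 5 6; do python3 -m inch '[[0,0,0.004,0,0,0,0.6],[0,0,0.01,0,0,0,0.6]]'|grep -E 'pos|ft_'; done
```

```text
ee_pos: [534.9, -35.2, 97.2]
ft_force: [0.1, -0.5, -0.7]
ee_pos: [534.9, -35.2, 95.8]
ft_force: [0.4, -0.6, 0.5]
ee_pos: [534.9, -35.2, 94.3]
ft_force: [-0.0, -0.1, -0.3]
ee_pos: [534.9, -35.2, 92.7]
ft_force: [0.7, -1.2, -0.7]
ee_pos: [534.9, -35.2, 91.2]
ft_force: [0.7, -1.0, -0.0]
ee_pos: [534.9, -35.3, 89.8]
ft_force: [1.7, -0.7, -0.5]
```

```bash
for i in 1 2 3 4 5; do python3 -m inch '[[0,0,0.01,0,0,0,0.6],[0,0,0.018,0,0,0,0.6]]'|grep -E 'pos|ft_'; done
```

```text
ee_pos: [534.9, -35.3, 87.0]
ft_force: [0.7, -0.0, 0.4]
ee_pos: [534.9, -35.3, 84.3]
ft_force: [0.7, 0.2, -0.1]
ee_pos: [534.9, -35.3, 81.6]
ft_force: [1.4, 0.2, 0.6]
ee_pos: [534.9, -35.3, 78.9]
ft_force: [0.4, -0.7, -0.7]
ee_pos: [534.9, -35.2, 76.2]
ft_force: [1.1, -0.7, 0.2]
```

```bash
for i in 1 2 3; do python3 -m inch '[[0,0,0.003,0,0,0,0.6],[0,0,0.005,0,0,0,0.6]]'|grep -E 'pos|ft_'; done
```

```text
ee_pos: [534.9, -35.3, 75.5]
ft_force: [1.4, -0.4, 0.3]
ee_pos: [535.0, -35.3, 74.8]
ft_force: [1.4, -1.1, -0.1]
ee_pos: [534.9, -35.3, 74.0]
ft_force: [0.9, -0.9, 0.4]
```

```bash
for i in 1 2 3; do python3 -m inch '[[0,0,0.002,0,0,0,0.6],[0,0,0.004,0,0,0,0.6]]'|grep -E 'pos|ft_'; done
```

```text
ee_pos: [534.9, -35.3, 73.5]
ft_force: [0.4, -0.9, 1.7]
ee_pos: [535.0, -35.3, 73.0]
ft_force: [-0.5, -0.8, 3.7]
ee_pos: [535.0, -35.3, 72.4]
ft_force: [0.0, -2.2, 4.6]
```

```bash
python3 -m inch '[[0,0,0,0,0,0,0.45],[0,0,0,0,0,0,0.35],[0,0,0,0,0,0,0.2],[0,0,0,0,0,0,0],[0,0,0,0,0,0,-0.1],[0,0,0,0,0,0,-0.1]]';  python3 -m inch '[[0,0,-0.05,0,0,0,-0.1],[0,0,-0.15,0,0,0,-0.1],[0,0,-0.3,0,0,0,-0.1],[0,0,-0.6,0,0,0,-0.1],[0,0,-0.9,0,0,0,-0.1],[0,0,-0.9,0,0,0,-0.1]]'; python3 -m inch '[[0.3,0.3,0,0,0,0,-0.1],[0.5,0.7,0,0,0,0,-0.1],[0.5,1,0,0,0,0,-0.1],[0.5,1,0,0,0,0,-0.1]]'; python3 - <<'E'
from h import *
m=np.mean([ctrl.get_image("side") for _ in range(4)],0).astype(np.float32)[:,:,::-1]
t=np.mean([ctrl.get_image("top") for _ in range(4)],0).astype(np.float32)[:,:,::-1]
cv2.imwrite("pics/end.png",np.clip(np.hstack([crop(t,300,170,65,65,6),crop(m,290,165,65,65,6)])*1.3+10,0,255).astype(np.uint8))
o=ctrl.get_obs();print(o['t'],o['ft_force'])
E
```

```text
t: 24.65
ee_pos: [534.7, -35.3, 72.1]
orientation: [3.128, 0.292, -0.001]
ft_force: [-0.3, -0.7, -0.5]
width: 48.2
grasp_force: 0.0
t: 25.4
ee_pos: [537.4, -35.5, 211.9]
orientation: [3.126, 0.292, 0.013]
ft_force: [0.5, 0.8, -0.0]
width: 48.2
grasp_force: 0.0
t: 25.9
ee_pos: [636.4, -171.7, 206.3]
orientation: [3.128, 0.287, -0.001]
ft_force: [-0.1, 1.1, 0.3]
width: 48.4
grasp_force: 0.0
26.3 [ 0.58843337 -0.64837016  0.80036153]
```

View pics/end.png

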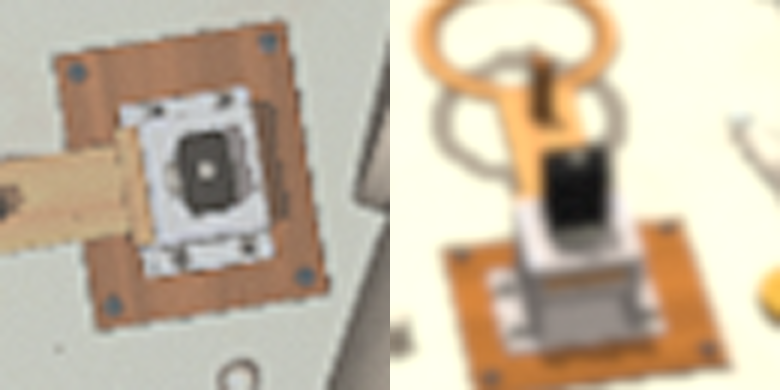

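The pin stands upright on the fork's top, handle at top (334.5,198.5), and the arm is still home. The gripper is clear, so I'm handing in.

```bash
python3 -c "
from workcell import ctrl
print(ctrl.close_job())"
```

```text
the job is handed in; nothing more can be done
None
```

The job is handed in at about 26 s of the 67 s allowed: the hoop arm is home (stopped firmly at 20 N), and the pin went in with no more than about 5 N down and stands seated on the bracket with the gripper clear. I took the button springing out as given once I let go, without testing the lock, and I didn't re-check each loose item afterwards.

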